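Nest the measuring cups and show the set to the document camera

ROBOT

A 6-joint arm with a two-finger parallel gripper is mounted at the origin on a cart in front of the work surface, level with it; the furniture and walls round the work are solid. World frame = base frame: x ahead of the robot, y to its left, z up, the work surface at z = 0. Lengths are in mm, angles in rad, forces in N, time in s.
With the tool pointing down it reaches from about 250 to 800 mm from the base axis. Payload 8.5 kg.
Tool frame: the origin (TCP) lies midway between the tips of the shut fingers; the grasp point (between the pads) lies 19 mm behind it (hold_point_z is the distance from the TCP to the grasp point, in mm); z points along the fingers, y is the line along which they close (so a half turn about z gives the same grasp; the last joint's range is limited). The gripper opens to 85 mm and grips with 20 to 120 N. Pads are 22 mm wide; open, the fingers measure 114 mm over their backs; the gripper's body (76 mm by 85 mm) begins 54 mm behind the grasp point. The pads swing forward as they close: fully open they stand 13 mm farther back than shut.
Start: joints at [1.258, 0.238, -0.013, 1.319, 0, 1.571], TCP at [161.54, 499.483, 231.276] pointing down, gripper open.
Joint ranges: [-2.66, 2.66], [-1.03, 1.9], [-1.14, 1.46], [-1.82, 2.27], [-1.45, 1.34], [-3.14, 3.14]. Speed limits (rad/s): [2.22, 2.22, 2.79, 3.14, 3.14, 3.14].

INTERFACE

Orientations are given as a rotation vector (axis times angle).
In Python, from cell import reach, move_l, move_j, grip, sleep, solve_ik, snapshot, IKError, close_job, read_t, read_q, read_qd, read_joint_efforts, read_eef_pos, read_orientation, read_wrist_force, read_torque, read_grip_width, read_grip_force, hold_point_z gives the robot as it stands. Calls block until the motion is done:
- reach(position, orientation): joint-space move of the TCP to a pose.
- move_l(position, frame=None, vel=150, force_limit=None): straight line of the TCP; frame=None keeps the orientation; vel is the mean speed in mm/s. With force_limit (N) it stops when the force on the tool has changed by that much, and returns True; else False.
- move_j(angles): joint-space move.
- grip(opening): finger opening in mm; the grip force is fixed at half the most; returns when the fingers have stopped.
- sleep(seconds).
- solve_ik(position, orientation): joint angles nearest the present ones, or None.
- snapshot(name): name is "scene" or "top" or "wrist"; returns a dict with "image" (400x640x3 uint8, red, green, blue), "mtx" (3x3 intrinsics, pixels), "R" (3x3) and "t" (3): a world point X has camera coordinates R X + t. Camera axes: x right, y down, z forward; pixel columns grow to the right and rows downward; lengths in mm; the calibration is good to about 2 mm. A picture is of the moment at which its call begins. There is no depth.
A pose or a line that the arm cannot do raises IKError and nothing moves.
- close_job(): hands the job in; it is judged then, once.
Readings, each from a call of its own:
- read_t(): time.
- read_q(): joint angles.
- read_qd(): joint speeds.
- read_joint_efforts(): joint torques, N m.
- read_eef_pos(): TCP position.
- read_orientation(): TCP orientation.
- read_wrist_force(): force on the tool from outside, world axes, zero at the start.
- read_torque(): the same for the moment, N m.
- read_grip_width(): finger opening in mm.
- read_grip_force(): force on a finger pad.
Only numpy, scipy, OpenCV 4.12 (cv2) and the standard library are available. Lean on these libraries where they do the work, as an engineer would, in place of code of your own. Each camera call takes 0.05 s, during which the arm holds its last target. There are 200 camera calls.

TASK

Kit check after the baking class: on the worktop, nest the three steel measuring cups in size order, each standing fully home in the next larger one with the handles lying one over the other. Then take the nested set by its handles and hold it up to the document camera, in the middle of its view with the rim about 22 cm from the lens and the open mouth facing squarely into the lens, so that all three rims can be seen; finish there, still holding it steady in the air. Leave the ramekin and the salt shaker where they stand.

Things in the scene. Friction and masses are not known exactly. Their poses are not given: they have to be found in the camera images.
- cup_large: largest of three round steel measuring cups: outside 76 wide at the rim, 68 at the foot, 34 high; 71 wide inside at the rim, floor 3 thick; about 90 g. Origin: centre of the underside, z up its axis. Its flat straight handle runs along -x, 12 wide, 5 thick, top flush with the rim, end 124 from the axis.
- cup_medium: middle of three round steel measuring cups: outside 64 wide at the rim, 56 at the foot, 39 high; 59 wide inside at the rim, floor 3 thick; about 70 g. Origin: centre of the underside, z up its axis. Its flat straight handle runs along -x, 12 wide, 5 thick, top flush with the rim, end 124 from the axis. Nested, its underside is 3 above the large one's, its handle 3 clear above the large one's.
- cup_small: smallest of three round steel measuring cups: outside 52 wide at the rim, 44 at the foot, 44 high; 47 wide inside at the rim, floor 3 thick; about 50 g. Origin: centre of the underside, z up its axis. Its flat straight handle runs along -x, 12 wide, 5 thick, top flush with the rim, end 124 from the axis. Nested, its underside is 3 above the medium one's, its handle 3 clear above that one's.
- cup_large_rim (a point): centre of the large cup's mouth, in the plane of its rim, 34 above its underside; this point is to be 220 from the lens
- cup_large_grip (a point): a good grip point on the large cup's handle: 95 from the cup's axis along -x, mid thickness, 31.5 above the underside. With all nested, the stack of three handles here is 21 tall, from 29 to 50 above the large cup's underside
- cup_medium_grip (a point): the same on the medium cup: 95 from the axis along -x, 36.5 above the underside
- cup_small_grip (a point): the same on the small cup: 95 from the axis along -x, 41.5 above the underside
- document_camera: fixed document camera at the back: black foot 150 x 110 x 22, aluminium column 18 thick and 443 tall, a level arm 16 thick from its top towards the robot, a tilted head at the arm's end. Origin: on the worktop straight below the lens; the foot's centre is 150 from it along +x, the column 190; -x is the way the arm points
- camera_head: its head, a black block 86 x 52 x 34 with one round lens about 400 above the worktop. Origin: centre of the lens's front; x is the way the lens looks: 65 degrees below level, away from the column; y is level; z points 25 degrees above level, also away from the column
- view (a point): the middle of the view, 220 straight ahead of the lens (camera_head x), about 201 above the worktop: where the centre of the large cup's mouth is to be held, cup axis z pointing back into the lens, so tipped 25 degrees from upright towards the camera. Wall cabinets hang over the back of the worktop: keep the wrist from leaning far back there
- ramekin: dark blue ribbed stoneware ramekin, 90 diameter, 42 high, standing among the cups; a bystander. Origin: centre of the underside
- salt: salt shaker, 44 diameter, 90 high, standing among the cups; a bystander. Origin: centre of the underside

How it is judged:
By the outcome, as a careful person would: the job done as asked, in the order asked, and still so for the second after the job is handed in, while the arm keeps its last pose, push and grip.
It also fails if it takes over 70 s, if anything falls off the work surface, if the arm or the gripper's body presses on something with over 40 N, if the wrist force passes 120 N, or if a joint passes its speed limit or range.

## Working session

There is one attempt and no reset: what is moved stays moved. The work goes in short steps, each a Python script; the robot and the scene stay as the last script left them, time stands still between calls to the robot, and variables do not carry over. Pictures are saved under pics/ and viewed, at most 10 in all, crops included, and the job is handed in when it is done.

```bash
ls; mkdir -p pics; python3 - <<'E'
from cell import *
import cv2
for n in("scene","top"):
    s=snapshot(n); cv2.imwrite(f"pics/{n}0.png",s["image"][...,::-1]); print(n,s["mtx"].round(1).tolist(),s["R"].round(3).tolist(),s["t"].round(1).tolist())
print(hold_point_z() if callable(hold_point_z) else hold_point_z, read_t(), read_orientation())
E
```

```text
pics
scene [[514.6, 0.0, 317.9], [0.0, 514.6, 203.7], [0.0, 0.0, 1.0]] [[0.615, -0.788, 0.023], [-0.369, -0.313, -0.875], [0.697, 0.53, -0.484]] [-388.6, 427.7, 1332.3]
top [[432.2, 0.0, 320.1], [0.0, 432.2, 202.2], [0.0, 0.0, 1.0]] [[0.016, -1.0, -0.009], [-0.984, -0.014, -0.175], [0.175, 0.011, -0.984]] [-23.7, 618.6, 1372.0]
18.700000000000003 0.1 [-4.89318371e-01 -3.10303717e+00  2.05151445e-03]
```

View pics/top0.png

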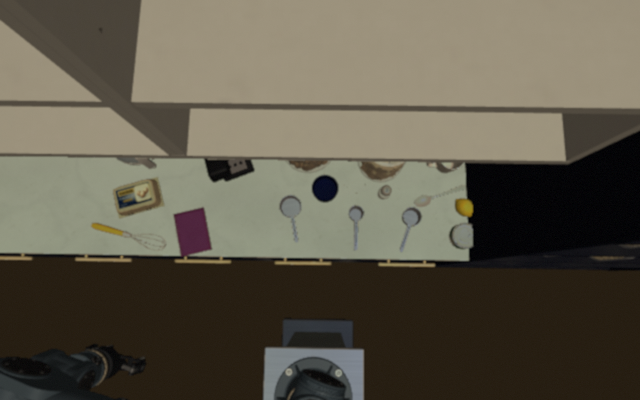

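View pics/scene0.png

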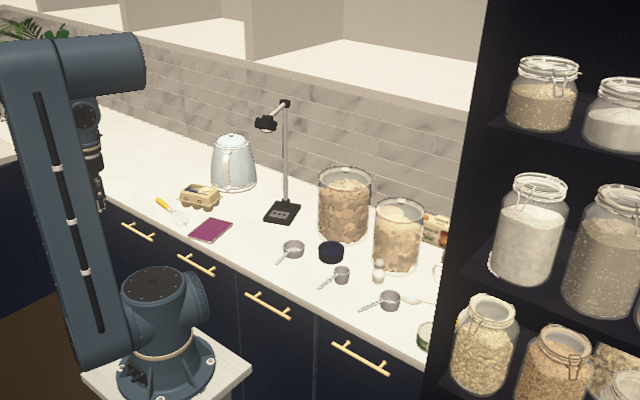

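The top view shows the large cup at (290,206), small at (356,214) and medium at (411,216). All handles point towards the robot. The ramekin is at (325,188), the salt at (384,192) and the camera foot at (229,167). In the scene view the camera head is at about (265,124).

```bash
cat > h.py <<'E'
from cell import *
import numpy as np, cv2
from scipy.spatial.transform import Rotation as Ro
def ray(s,u,v):
    R=np.array(s["R"]);t=np.array(s["t"]);d=R.T@np.linalg.inv(s["mtx"])@[u,v,1.];return -R.T@t,d/np.linalg.norm(d)
def onz(s,u,v,z):
    c,d=ray(s,u,v);return c+d*(z-c[2])/d[2]
def proj(s,X):
    p=(np.array(s["R"])@np.asarray(X,float).T).T+np.array(s["t"]);p=p@np.array(s["mtx"]).T;return p[...,:2]/p[...,2:]
def tri(rs):
    A=np.zeros((3,3));b=np.zeros(3)
    for c,d in rs:
        P=np.eye(3)-np.outer(d,d);A+=P;b+=P@c
    return np.linalg.solve(A,b)
def save(s,n,f=1,box=None):
    im=s["image"][...,::-1]
    if box: im=im[box[1]:box[3],box[0]:box[2]]
    cv2.imwrite(f"pics/{n}.png",cv2.resize(im,None,fx=f,fy=f,interpolation=cv2.INTER_CUBIC))
def down(yaw): # tool z down, tool x along heading yaw
    x=np.array([np.cos(yaw),np.sin(yaw),0]);z=np.array([0,0,-1.]);return Ro.from_matrix(np.c_[x,np.cross(z,x),z]).as_rotvec()
E
python3 - <<'E'
from h import *
s=snapshot("top")
for n,u,v,z in [("L",290,206,34),("Lh",295.5,241,31),("S",356,214,44),("Sh",355.5,249,42),("M",411,216,39),("Mh",403,250,37),("ram",325,188,42),("salt",384,192,45),("foot",229,165,22)]: print(n,onz(s,u,v,z).round(0))
s2=snapshot("scene")
c,d=ray(s2,265,124)
for z in (380,400,420): print(onz(s2,265,124,z).round(0))
print(onz(s2,282,212,22))
w=snapshot("wrist"); c=-w["R"].T@w["t"]; print("wristcam",c,w["R"].round(2).tolist(),w["mtx"][0,0])
T=Ro.from_rotvec(read_orientation()).as_matrix(); print("cam in tool",T.T@(c-read_eef_pos()),(T.T@w["R"].T).round(2).tolist())
big=lambda im,b:cv2.resize(im[b[1]:b[3],b[0]:b[2],::-1],None,fx=4,fy=4,interpolation=cv2.INTER_CUBIC)
cv2.imwrite("pics/a.png",np.vstack([big(s2["image"],(235,90,435,165)),big(s2["image"],(255,200,435+20,275))]))
for p in [(500,0,420),(450,-60,420),(430,0,450)]: print([None if solve_ik(p,down(a)) is None else np.round(solve_ik(p,down(a)),2).tolist() for a in (0,np.pi)])
E
```

```text
L [608.  87.  34.]
Lh [492.  65.  31.]
S [ 583. -133.   44.]
Sh [ 468. -132.   42.]
M [ 580. -316.   39.]
Mh [ 467. -288.   37.]
ram [670. -29.  42.]
salt [ 658. -226.   45.]
foot [750. 301.  22.]
[745. 340. 380.]
[706. 303. 400.]
[666. 265. 420.]
[773.53324599 289.49405136  22.        ]
wristcam [ 97.67353335 519.97035074 372.90068054] [[0.31, 0.95, -0.0], [0.92, -0.3, 0.27], [0.25, -0.08, -0.96]] 326.3362654938721
cam in tool [ 6.70612147e+01 -9.79707917e-02 -1.41893060e+02] [[-0.0, -0.96, -0.27], [1.0, -0.0, -0.0], [-0.0, -0.27, 0.96]]
[[0.0, 0.21, 0.43, 1.79, 0.0, -3.14], [0.0, 0.21, 0.43, 1.79, 0.0, 0.0]]
[[-0.13, 0.12, 0.32, 1.77, 0.0, 3.01], [-0.13, 0.12, 0.32, 1.77, 0.0, -0.13]]
[[0.0, 0.1, 0.37, 1.84, 0.0, -3.14], [0.0, 0.1, 0.37, 1.84, 0.0, 0.0]]
```

View pics/a.png

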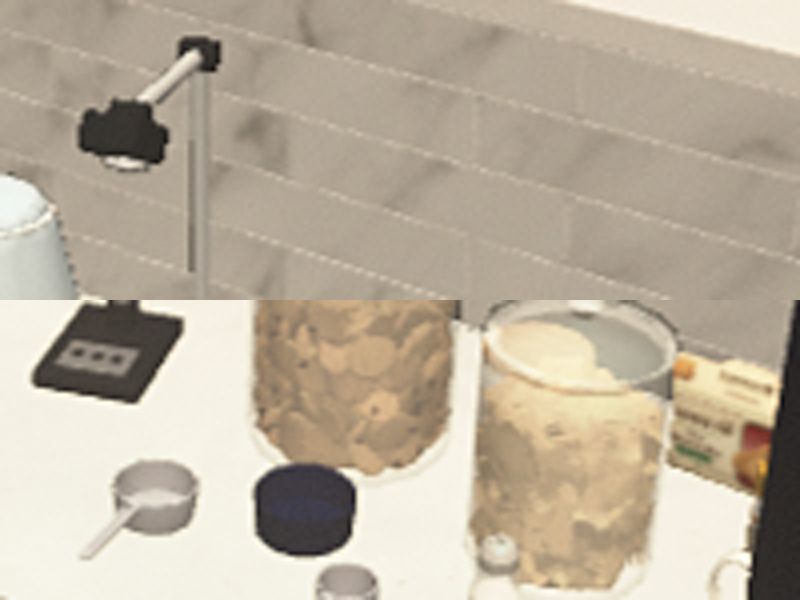

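The enlarged crops show the lens face at about (266,130) in the scene image, and the foot's front-left corner at about (264,295). Next I'll take wrist views of the head and foot, then of the cups.

```bash
python3 - <<'E'
from h import *
def look(yaw,pitch,up=1): # tool z heading yaw, pitch below level, x up
    z=np.array([np.cos(yaw)*np.cos(pitch),np.sin(yaw)*np.cos(pitch),-np.sin(pitch)])
    x=up*(np.array([0,0,1.])-z*z[2]*-1*-1); x=up*(np.array([0,0,1.])-z*z[2]); x/=np.linalg.norm(x)
    return Ro.from_matrix(np.c_[x,np.cross(z,x),z]).as_rotvec()
for yaw in (0,.3):
  for pitch in (0.2,.5,.8):
    for up in (1,-1):
      for p in [(430,250,300),(400,150,350),(450,280,250)]:
        q=solve_ik(p,look(yaw,pitch,up))
        print(yaw,pitch,up,p,None if q is None else np.round(q,2).tolist())
for p in [(450,0,400),(400,-150,350),(400,80,350)]: print(p,np.round(solve_ik(p,down(np.pi)),2))
E
```

```text
0 0.2 1 (430, 250, 300) None
0 0.2 1 (400, 150, 350) None
0 0.2 1 (450, 280, 250) None
0 0.2 -1 (430, 250, 300) None
0 0.2 -1 (400, 150, 350) None
0 0.2 -1 (450, 280, 250) None
0 0.5 1 (430, 250, 300) [1.0, -0.25, -0.85, 0.19, -0.83, -2.5]
0 0.5 1 (400, 150, 350) [0.85, -0.53, -0.86, 0.37, -0.72, -2.64]
0 0.5 1 (450, 280, 250) [1.0, -0.1, -0.91, -0.02, -0.83, -2.5]
0 0.5 -1 (430, 250, 300) [1.0, -0.25, -0.85, 0.19, -0.83, 0.64]
0 0.5 -1 (400, 150, 350) [0.85, -0.53, -0.86, 0.37, -0.72, 0.5]
0 0.5 -1 (450, 280, 250) [1.0, -0.1, -0.91, -0.02, -0.83, 0.64]
0 0.8 1 (430, 250, 300) [0.86, -0.22, -0.58, 0.64, -0.55, -2.45]
0 0.8 1 (400, 150, 350) [0.68, -0.43, -0.58, 0.77, -0.45, -2.62]
0 0.8 1 (450, 280, 250) [0.87, -0.11, -0.63, 0.49, -0.56, -2.44]
0 0.8 -1 (430, 250, 300) [0.86, -0.22, -0.58, 0.64, -0.55, 0.69]
0 0.8 -1 (400, 150, 350) [0.68, -0.43, -0.58, 0.77, -0.45, 0.52]
0 0.8 -1 (450, 280, 250) [0.87, -0.11, -0.63, 0.49, -0.56, 0.7]
0.3 0.2 1 (430, 250, 300) None
0.3 0.2 1 (400, 150, 350) None
0.3 0.2 1 (450, 280, 250) None
0.3 0.2 -1 (430, 250, 300) None
0.3 0.2 -1 (400, 150, 350)
[... 288 characters left out ...]
.06, -0.42, 0.24]
0.3 0.5 -1 (400, 150, 350) [0.46, -0.66, -0.93, 0.23, -0.14, 0.08]
0.3 0.5 -1 (450, 280, 250) [0.8, -0.2, -1.07, -0.31, -0.44, 0.26]
0.3 0.8 1 (430, 250, 300) [0.69, -0.32, -0.68, 0.48, -0.27, -2.85]
0.3 0.8 1 (400, 150, 350) [0.42, -0.51, -0.63, 0.68, -0.08, -3.06]
0.3 0.8 1 (450, 280, 250) [0.72, -0.21, -0.74, 0.31, -0.29, -2.83]
0.3 0.8 -1 (430, 250, 300) [0.69, -0.32, -0.68, 0.48, -0.27, 0.29]
0.3 0.8 -1 (400, 150, 350) [0.42, -0.51, -0.63, 0.68, -0.08, 0.08]
0.3 0.8 -1 (450, 280, 250) [0.72, -0.21, -0.74, 0.31, -0.29, 0.31]
(450, 0, 400) [0.   0.11 0.25 1.71 0.   0.  ]
(400, -150, 350) [-0.36  0.05  0.06  1.58  0.   -0.36]
(400, 80, 350) [0.2  0.02 0.03 1.58 0.   0.2 ]
```

```bash
cat >> h.py <<'E'
def look(yaw,pitch,up=1):
    z=np.array([np.cos(yaw)*np.cos(pitch),np.sin(yaw)*np.cos(pitch),-np.sin(pitch)])
    x=up*(np.array([0,0,1.])-z*z[2]); x/=np.linalg.norm(x)
    return Ro.from_matrix(np.c_[x,np.cross(z,x),z]).as_rotvec()
import pickle
E
python3 - <<'E'
from h import *
out={}
out["scene"]=snapshot("scene");out["top"]=snapshot("top")
reach((430,250,300),look(.3,.5,-1)); out["w1"]=snapshot("wrist")
reach((400,120,350),look(.3,.5,-1)); out["w2"]=snapshot("wrist")
reach((400,-100,280),down(np.pi)); out["w3"]=snapshot("wrist")
pickle.dump(out,open("v.pkl","wb")); print(read_t())
for k in("w1","w2","w3"): save(out[k],k,1.25)
E
```

```text
3.6417
```

View pics/w1.png

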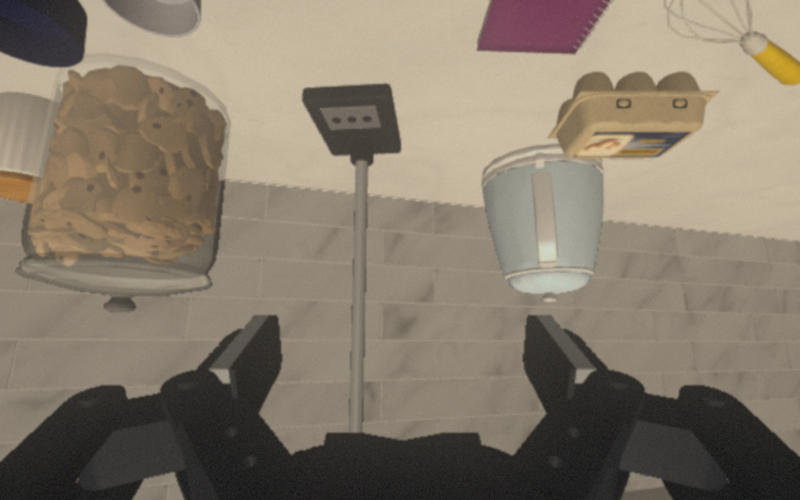

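View pics/w2.png

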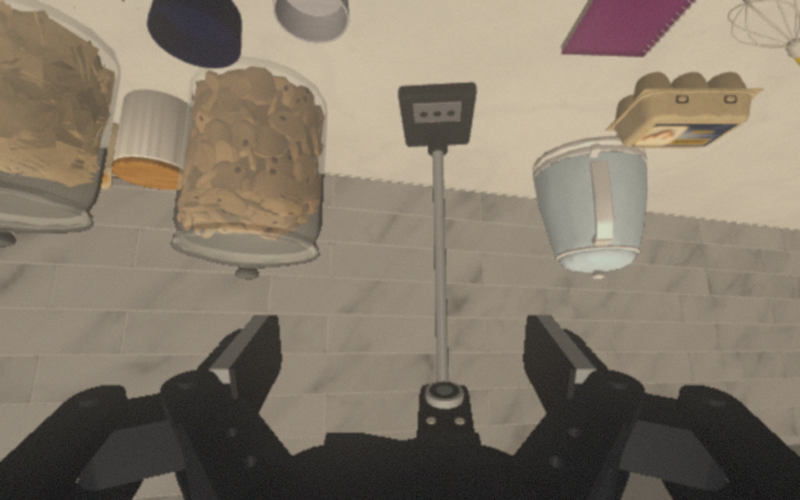

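View pics/w3.png

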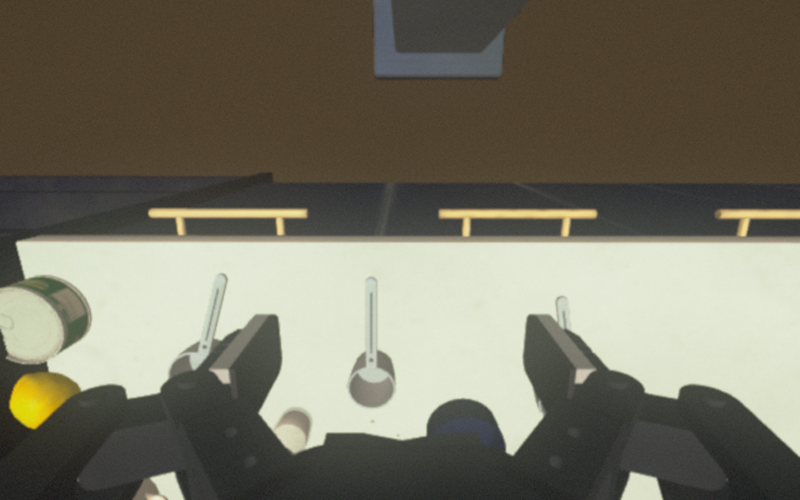

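The lens is visible in w2 at (443,396) and the foot and column base at (437,150), with the base in w1 at (362,158); all are in the 1.25x picture. w3 shows the small cup clear between the fingers, with its handle end at (371,279). I'll take the same kind of view for L and M.

```bash
python3 - <<'E'
from h import *
o=pickle.load(open("v.pkl","rb"))
P=tri([ray(o["w2"],354.8,316.8),ray(o["scene"],266,130.5)]);print("lens",P.round(1),proj(o["w2"],P),proj(o["scene"],P))
a=ray(o["w1"],362/1.25,158/1.25);b=ray(o["w2"],437.5/1.25,150/1.25);c=ray(o["scene"],285.5,199.5)
B=tri([a,b,c]);print("colbase",B.round(1));print([onz(o[k],u,v,22).round(1) for k,u,v in(("w1",362/1.25,157/1.25),("w2",437.5/1.25,150/1.25),("scene",285.5,199.5))])
d=(B-P)[:2];print(np.linalg.norm(d),np.arctan2(d[1],d[0]))
ims=[]
# crops: S from w3
reach((400,-270,270),down(np.pi)); o["wM"]=snapshot("wrist")
reach((400,60,270),down(np.pi)); o["wL"]=snapshot("wrist"); o["wS"]=o["w3"]
pickle.dump(o,open("v.pkl","wb")); print(read_t())
f=lambda k,b:cv2.resize(o[k]["image"][b[1]:b[3],b[0]:b[2],::-1],(400,300),interpolation=cv2.INTER_CUBIC)
def box(k,X):
    u,v=proj(o[k],X); x0=int(min(max(u-80,0),480));y0=int(min(max(v-60,0),280));print(k,x0,y0);return (x0,y0,x0+160,y0+120)
im=np.zeros((600,800,3),np.uint8)
im[:300,:400]=f("wS",box("wS",(530,-132,40)));im[:300,400:]=f("wM",box("wM",(525,-302,35)))
im[300:,:400]=f("wL",box("wL",(555,76,33)));im[300:,400:]=f("w2",(280,220,440,340))
cv2.imwrite("pics/c.png",im)
E
```

```text
lens [644.4 238.8 408.4] [356.00202677 317.73508901] [266.43226453 130.84069219]
colbase [818.4 309.8  47.9]
[array([860.6, 318. ,  22. ]), array([865.6, 328.3,  22. ]), array([859.7, 346.5,  22. ])]
187.8719319987333 0.3874727194765812
5.7083
wS 216 208
wM 216 206
wL 254 226
```

View pics/c.png

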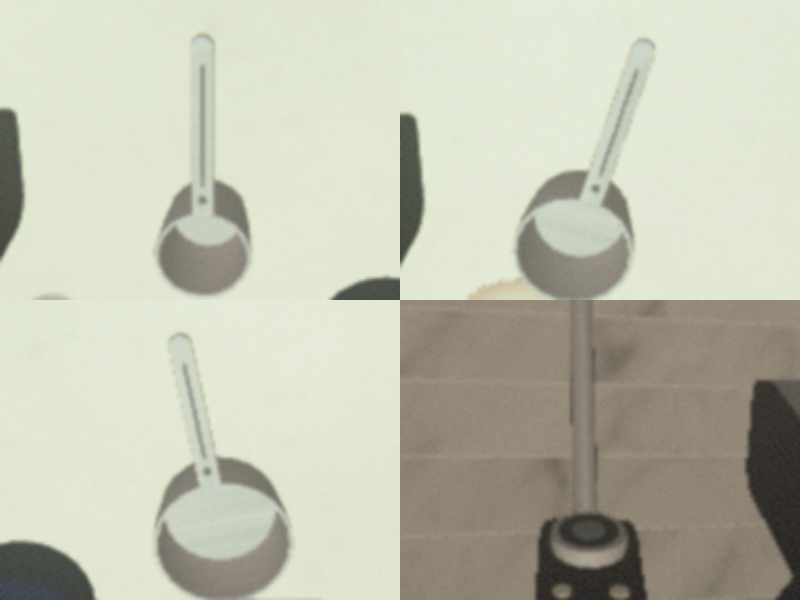

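The crops show all three cups cleanly. The rims span S 156–250, M 515–634 and L 155–291 px in the crop, and the handle tips are at (202,34), (646,38) and (178,333). The lens front is at about (588,532). Next I'll fit the poses.

```bash
cat > fit.py <<'E'
from h import *
from scipy.optimize import least_squares, minimize
o=pickle.load(open("v.pkl","rb"))
C={"S":("wS",216,208,44,26,(583,-133),(156,250.5,296),(202.5,33.5),(202,200)),
"M":("wM",216,206,39,32,(580,-316),(115.5,234,None),(246.5,38),(195,188)),
"L":("wL",254,226,34,38,(608,87),(155,291,None),(178.5,32.5),(207,170))}
th=np.linspace(0,2*np.pi,181)
res={}
for n,(k,x0,y0,h,r,g,(ul,ur,vb),tip,hole) in C.items():
    s=o[k]; px=lambda X:(proj(s,X)-[x0,y0])/.4
    def f(p):
        x,y,a=p; c=np.array([x,y,h]); rim=px(np.c_[x+r*np.cos(th),y+r*np.sin(th),0*th+h]); d=np.array([np.cos(a),np.sin(a),0])
        e=[rim[:,0].min()-ul,rim[:,0].max()-ur]+([rim[:,1].max()-vb] if vb else [])
        hp=px(np.array([c-124*d,c-30*d])); e+=list(hp[0]-tip); t=hp[1]-hp[0]; t/=np.linalg.norm(t); w=np.array(hole)-hp[0]; return e+[t[0]*w[1]-t[1]*w[0]]
    q=least_squares(f,[*g,0.]); res[n]=q.x; print(n,q.x.round(3),"res(px/.4)",q.fun.round(1))
# document camera foot
W=[]
for k,b in (("w1",(235,60,330,125)),("w2",(310,60,390,120)),("scene",(255,196,310,235))):
    g=o[k]["image"].max(2); m=np.zeros(g.shape,np.uint8); m[b[1]:b[3],b[0]:b[2]]=(g[b[1]:b[3],b[0]:b[2]]<110)
    m=cv2.morphologyEx(m,cv2.MORPH_CLOSE,np.ones((15,15))); m=cv2.morphologyEx(m,cv2.MORPH_OPEN,np.ones((11,11))if k!="scene" else np.ones((5,5))); W.append((k,m)); 
def cost(p):
    x,y,a=p; c,s_=np.cos(a),np.sin(a); v=np.array([[u,w,z] for u in(75,225) for w in(-55,55) for z in(0,22)]); X=np.c_[x+c*v[:,0]-s_*v[:,1],y+s_*v[:,0]+c*v[:,1],v[:,2]]; J=0
    for k,m in W:
        P=(proj(o[k],X)*16).astype(np.int32); a_=np.zeros_like(m); cv2.fillConvexPoly(a_,cv2.convexHull(P),1,shift=4)
        J+=1-(a_&m).sum()/(a_|m).sum()
    return J
best=min((minimize(cost,[644+i,238+j,.3+l],method="Nelder-Mead",options=dict(initial_simplex=[[644+i,238+j,.3+l],[664+i,238+j,.3+l],[644+i,258+j,.3+l],[644+i,238+j,.42+l]])) for i in(-15,15) for j in(-15,15) for l in (0,.15)),key=lambda r:r.fun)
print("foot origin",best.x.round(3),best.fun)
L=tri([ray(o["w2"],355.2,312.7),ray(o["scene"],266.2,131)]); print("lens tri",L.round(1)); res["foot"]=best.x; res["lens"]=L
print(proj(o["w2"],[[*best.x[:2],400]]),proj(o["scene"],[[*best.x[:2],400]]))
pickle.dump(res,open("res.pkl","wb"))
E
python3 fit.py
```

```text
S [ 5.88415e+02 -1.31429e+02 -1.70000e-02] res(px/.4) [-2.2  1.6  0.8 -0.2 -0.6  0.8]
M [ 5.80793e+02 -3.16691e+02 -3.15000e-01] res(px/.4) [-2.3  1.7 -0.2 -0.1  0.8]
L [6.10015e+02 8.82930e+01 1.96000e-01] res(px/.4) [-2.8  2.6 -0.1  0.2  0.4]
foot origin [6.51213e+02 2.44389e+02 3.52000e-01] 0.4009635435437714
lens tri [648.8 241.7 404.4]
[[357.82153165 309.89247653]] [[266.65618352 132.27797919]]
```

Fits agree: lens ≈ (650,243,403), heading ≈ 0.36. Now nest the medium cup.

```bash
cat > nest.py <<'E'
import sys
from h import *
res=pickle.load(open("res.pkl","rb"))
def hp(n,z,dx=0):
    x,y,a=res[n]; return np.array([x-(95+dx)*np.cos(a),y-(95+dx)*np.sin(a),z]),down(a+np.pi)
n,zg,zh=sys.argv[1],float(sys.argv[2]),float(sys.argv[3])
p,R=hp(n,zg); grip(45)
reach(p+[0,0,60],R); move_l(p,vel=100); grip(0); print("w",read_grip_width(),read_grip_force(),read_t())
f0=read_wrist_force(); move_l(p+[0,0,75],vel=150); print("lift F",(np.array(read_wrist_force())-f0).round(2), read_grip_width())
t,T=hp("L",zh)
if n=="M": move_l([470,-150,zg+75],down(np.pi),vel=250)
move_l(t+[0,0,60],T,vel=250)
save(snapshot("scene"),"n"+n,5,(255,200,375,300))
move_l(t+[0,0,14],vel=150)
print("contact",move_l(t-[0,0,4],vel=25,force_limit=5)); print(read_eef_pos(),"target",t,read_wrist_force(),read_t())
E
python3 nest.py M 32.5 35.5
```

```text
w 9.262714571125986 58.59676122665405 8.825
lift F [-0.81  0.62 -2.95] 9.442616589246576
contact True
[516.35405264  69.76033816  34.11875393] target [516.83668048  69.77979477  35.5       ] [-0.40532609  0.10773359  4.26131847] 12.3333
```

```bash
python3 - <<'E'
from h import *
grip(45); p=np.array(read_eef_pos()); move_l(p+[0,0,70],vel=150)
s=snapshot("scene"); T=down(np.pi); reach((400,40,270),T); w=snapshot("wrist"); 
pickle.dump((s,w),open("n1.pkl","wb")); print(read_t())
f=lambda s,b:cv2.resize(s["image"][b[1]:b[3],b[0]:b[2],::-1],(400,300),interpolation=cv2.INTER_CUBIC)
u,v=proj(w,(555,78,33)).astype(int);x0,y0=u-80,min(v-60,280);print(x0,y0)
cv2.imwrite("pics/d.png",np.hstack([f(s,(260,215,340,275)),f(w,(x0,y0,x0+160,y0+120))]))
E
```

```text
14.3167
271 227
```

View pics/d.png

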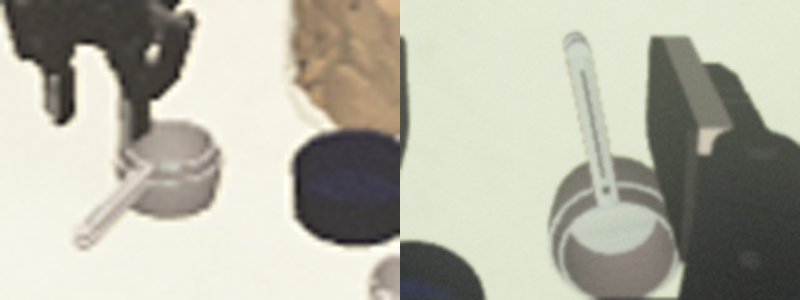

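The medium cup sits inside the large one, level and with its handle directly over the large cup's handle. Small cup next.

```bash
python3 nest.py S 37.5 43.5; python3 - <<'E'
from h import *
grip(45); p=np.array(read_eef_pos()); move_l(p+[0,0,70],vel=150)
s=snapshot("scene"); reach((400,60,270),down(np.pi)); w=snapshot("wrist"); 
print(read_t())
f=lambda s,b:cv2.resize(s["image"][b[1]:b[3],b[0]:b[2],::-1],(400,300),interpolation=cv2.INTER_CUBIC)
u,v=proj(w,(555,78,33)).astype(int);x0,y0=u-80,min(v-60,280);print(x0,y0)
cv2.imwrite("pics/e.png",np.hstack([f(s,(260,215,340,275)),f(w,(x0,y0,x0+160,y0+120))]))
pickle.dump((s,w),open("n2.pkl","wb"))
E
```

```text
w 9.659039375876155 58.60793352127075 16.7083
lift F [-0.62 -1.02 -1.76] 9.527172769678295
contact True
[516.28336288  69.73463631  41.7610583 ] target [516.83668048  69.77979477  43.5       ] [-0.05337462  1.16645283  4.95326938] 19.425
21.3833
255 227
```

View pics/e.png

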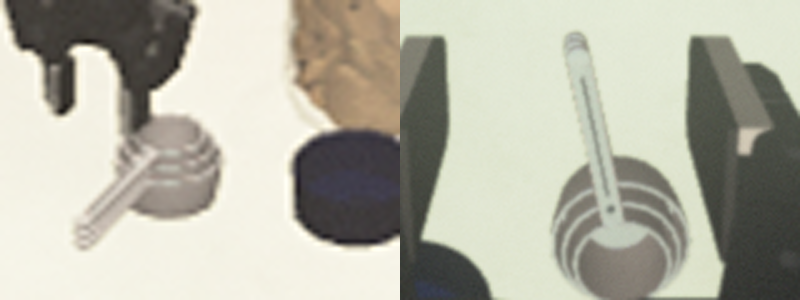

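All three are nested, with three concentric rims and the handles stacked in line. Before gripping, I'll refine the camera heading from the column and plan the final pose.

```bash
cat > fin.py <<'E'
from h import *
from scipy.optimize import least_squares
o=pickle.load(open("v.pkl","rb")); res=pickle.load(open("res.pkl","rb"))
pts=[("w1",358/1.25,400/1.25),("w1",361/1.25,190/1.25),("w2",437.5/1.25,170/1.25),("w2",443/1.25,360/1.25),("scene",285.3,160),("scene",285.2,112)]
rs=[ray(o[k],u,v) for k,u,v in pts]
def g(p):
    e=[]
    for c,d in rs:
        n=np.array([d[1],-d[0]])/np.hypot(d[0],d[1]); e.append(n@(p-c[:2]))
    return e
q=least_squares(g,[820,310]); col=q.x
lens=np.r_[(res["foot"][:2]+res["lens"][:2])/2,403]
d=col-lens[:2]; A0=np.arctan2(d[1],d[0]); A=(A0+res["foot"][2])/2
t25=np.radians(25); D=np.array([np.cos(A),np.sin(A),0]); look_=-D*np.sin(t25)-np.array([0,0,np.cos(t25)])
view=lens+220*look_
Rf=Ro.from_euler("z",A)*Ro.from_euler("y",t25)
x,y,a=res["L"]; Tg=Ro.from_rotvec(look(a,np.radians(65),-1)); da=np.array([np.cos(a),np.sin(a),0])
gp=np.array([x,y,39.5])-95*da; tcp=gp+Tg.as_matrix()[:,2]*18.7
Rn=Ro.from_euler("z",a); Tc=Rn.inv()*Tg; pc=Rn.inv().apply(tcp-[x,y,34.])  # tool in rim frame
Tf=(Rf*Tc); pf=view+Rf.apply(pc)
E
python3 - <<'E'
from fin import *
print("col",col,q.fun.round(1),np.linalg.norm(d),A0,res["foot"][2],"lens",lens,"view",view)
print(tcp,solve_ik(tcp,Tg.as_rotvec()),solve_ik(tcp-Tg.as_matrix()[:,2]*60,Tg.as_rotvec())); print(pf,Tf.as_matrix()[:,2],solve_ik(pf,Tf.as_rotvec()))
E
```

```text
col [820.64986596 310.52578886] [ 1.5 -0.8 -1.5  0.5  0.7 -0.3] 183.5113390097626 0.3766859969392821 0.3516463306821547 lens [650.00473351 243.02282363 403.        ] view [563.12598333 209.90753088 203.61228685]
[524.58812013  71.31991935  22.55204438] [ 0.11536439  0.20892717 -0.82912262  0.09766366  0.03410444 -0.07323101] [ 0.10990587  0.07017389 -0.79451906  0.27119509  0.0364047  -0.07818426]
[484.84500803 180.06942421 230.04571455] [ 1.11599796e-16  2.05480231e-17 -1.00000000e+00] [ 0.35560713  0.22522849 -0.03400527  1.31156256  0.         -0.00855903]
```

```bash
sed -i 's/^lens=.*/lens=np.array([648,242,402.])/' fin.py; python3 - <<'E'
from fin import *
Z=Tg.as_matrix()[:,2]
reach(tcp-60*Z,Tg.as_rotvec()); move_l(tcp,vel=80); grip(0); print("w",read_grip_width(),read_grip_force(),read_t(),read_eef_pos(),tcp)
move_l(tcp+[0,0,8],vel=40); print(read_grip_width(),read_torque())
move_l(tcp+[0,0,110],vel=120)
move_l(pf-40*D-[0,0,20],Tf.as_rotvec(),vel=120)
move_l(pf,vel=60); sleep(.5)
print(read_t(),read_eef_pos(),pf,read_grip_width(),read_wrist_force())
s=snapshot("scene");w=snapshot("wrist"); pickle.dump((s,w),open("n3.pkl","wb"))
f=lambda s,b,z:cv2.resize(s["image"][b[1]:b[3],b[0]:b[2],::-1],z,interpolation=cv2.INTER_CUBIC)
u,v=proj(s,view).astype(int); x0,y0=u-60,v-75; print(x0,y0)
# overlay of the expected large-cup rim, nested rims and lens
def ov(im,s,x0,y0,k):
    th=np.linspace(0,2*np.pi,60)
    for r,z in((38,0),(32,8),(26,16)):
        P=view+Rf.apply(np.c_[r*np.cos(th),r*np.sin(th),0*th+z]); cv2.polylines(im,[((proj(s,P)-[x0,y0])*k).astype(np.int32)],True,(0,0,255),1)
    cv2.circle(im,tuple(((proj(s,lens)-[x0,y0])*k).astype(int)),3,(0,255,0),-1)
a_=f(s,(x0,y0,x0+120,y0+120),(600,600)); b_=a_[:, :].copy(); ov(b_,s,x0,y0,5)
W=f(w,(0,0,640,400),(400,250)); 
im=np.zeros((600,800,3),np.uint8); im[:400,:400]=cv2.resize(a_,(400,400));im[:400,400:]=cv2.resize(b_,(400,400))
im[400:,:320]=cv2.resize(W,(320,200)); im[400:,320:]=cv2.resize(w["image"][200:400,160:480+160,::-1],(480,200)); cv2.imwrite("pics/f.png",im)
E
```

```text
w 11.069684351156093 59.28289175033569 23.7083 [524.6873622   71.37178684  22.92290229] [524.58812013  71.31991935  22.55204438]
10.999949756212784 [-0.12862741  0.66586054 -0.01148983]
27.8 [482.84679191 178.92933836 229.05289287] [482.87651271 178.95161094 229.04571455] 11.264226818207248 [-0.28131079  0.14305631 -2.42467736]
197 122
```

View pics/f.png

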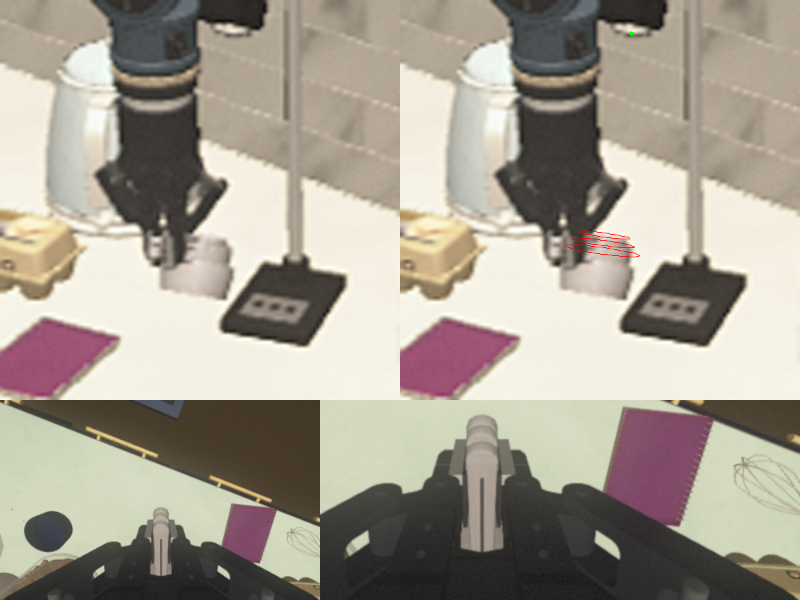

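The set is held under the lens, with the handles stacked between the pads. In the overlay the cups sit slightly lower than planned, so I'll measure the droop numerically from the image difference.

```bash
cat > droop.py <<'E'
from fin import *
def meas(s,show=False):
    s2=pickle.load(open("n2.pkl","rb"))[0]; im=s["image"].astype(int)
    d=np.abs(im-s2["image"].astype(int)).max(2); m=(d>14)&(im.max(2)>95)
    x0,y0,x1,y1=240,186,276,216
    use=np.zeros(m.shape,bool); use[y0:y1,x0:x1]=True
    use&=~(cv2.dilate((im.max(2)<=95).astype(np.uint8),np.ones((3,3)))>0)
    if show:
        for r in range(y0,y1): print(r,"".join("." if not use[r,c] else "#" if m[r,c] else " " for c in range(x0,x1)))
    th=np.linspace(0,2*np.pi,40); K=8
    prof=[(38,34,0,34),(32,28,3,42),(26,22,6,50)]
    gl=np.array([-95,0,39.5-34])
    def rend(dl,dz,dx):
        P=Ro.from_euler("y",dl); acc=np.zeros((400*1,640),np.float32); big=np.zeros(((y1-y0)*K,(x1-x0)*K),np.uint8)
        for rt,rb,zb,zt in prof:
            X=np.vstack([np.c_[r*np.cos(th),r*np.sin(th),0*th+z-34] for r,z in((rt,zt),(rb,zb))])
            X=P.apply(X-gl)+gl+[dx,0,dz]; X=view+Rf.apply(X)
            cv2.fillConvexPoly(big,cv2.convexHull((((proj(s,X)+.5)-[x0,y0])*K).astype(np.int32)),1)
        return cv2.resize(big.astype(np.float32),(x1-x0,y1-y0),interpolation=cv2.INTER_AREA)
    M=m[y0:y1,x0:x1].astype(float);U=use[y0:y1,x0:x1]
    c=lambda p:(np.abs(rend(*p)-M)*U).sum()
    g=[(round(c((np.radians(a),dz,dx)),1),a,dz,dx) for a in range(-4,17,1) for dz in(-4,-2,0,2,4) for dx in (-3,0,3)]
    g.sort(); print(g[:8]); print("pure droop",sorted((round(c((np.radians(a),0,0)),1),a) for a in range(-4,17))[:4])
if __name__=="__main__":
    meas(pickle.load(open("n3.pkl","rb"))[0],True)
E
python3 droop.py
```

```text
186 .....................    ###########
187 ....................     ###########
188 ...................      ###########
189 ..................        ##########
190 .................         ##########
191 .................         ##########
192 ................##  #     ##########
193 ......#.......########### ##########
194 ########......######################
195 ########......######################
196 ########......############ #########
197 ########......######################
198 ########......######################
199 ##....##.....############# #########
200  #....##.....############# ########.
201  #....##.....#####################..
202   ....############################..
203     #############################...
204     ############################....
205     ###########################.....
206     ###########################.....
207     ################# ### ####......
208     #########################.......
209         ####################........
210              ##############.........
211                    ########.........
212                    #######..........
213                    ######...........
214                     ####.......#....
215                     ####.......#####
[(np.float64(301.4), 0, -4, -3), (np.float64(301.9), 0, -4, 3), (np.float64(302.3), -1, -4, -3), (np.float64(302.6), 0, -4, 0), (np.float64(302.9), 1, -4, 0), (np.float64(303.0), -1, -4, 3), (np.float64(303.1), -1, -4, 0), (np.float64(303.3), 1, -4, 3)]
pure droop [(np.float64(310.7), 2), (np.float64(312.1), 3), (np.float64(312.5), 1), (np.float64(313.6), 4)]
```

```bash
python3 - <<'E'
from fin import *
s=pickle.load(open("n3.pkl","rb"))[0]; g=s["image"][...,2]
print("    "+" ".join(f"{c:3d}" for c in range(242,276)))
for r in range(188,216): print(r," ".join(f"{v:3d}" for v in g[r,242:276]))
th=np.linspace(0,2*np.pi,72)
for n,rt,rb,zb,zt in (("L",38,34,0,34),("M",32,28,3,42),("S",26,22,6,50)):
    for r,z in((rt,zt),(rb,zb)):
        P=proj(s,view+Rf.apply(np.c_[r*np.cos(th),r*np.sin(th),0*th+z-34])); i=P[:,0].argmax();j=P[:,0].argmin();k=P[:,1].argmax();l=P[:,1].argmin()
        print(n,z,"right",P[i].round(1),"left",P[j].round(1),"low",P[k].round(1),"high",P[l].round(1))
E
```

```text
242 243 244 245 246 247 248 249 250 251 252 253 254 255 256 257 258 259 260 261 262 263 264 265 266 267 268 269 270 271 272 273 274 275
188  56  54  84 208 184  66  53  55  56  57  59  56  55  53  49  93 190 233 232 229 230 229 229 228 229 229 229 228 227 226 226 227 226 225
189  53  47  75 145 130  68  57  55  53  56  56  62  56  48  93 192 233 234 230 229 229 229 229 230 229 226 228 227 228 227 226 226 226 227
190  52  49  53  71  76  61  57  57  54  58  54  54  51  62 183 235 233 230 231 230 231 230 229 229 228 228 228 227 226 227 226 225 227 227
191  95  62  47  63 115  94  52  56  54  56  65  59  46 177 222 231 233 232 230 231 230 230 229 228 228 228 227 226 226 225 224 225 227 227
192 103  51  50  88 128 109  64  53  54  50  86 113 143 184 202 198 225 226 214 221 232 233 232 230 228 228 227 225 224 226 224 224 227 227
193 169 196 193 152 107 123 101  63  52  52  89 116 122 119 146 190 207 196 199 197 189 190 195 221 230 227 227 225 226 225 226 225 227 228
194 166 190 187 141  99 129 110  64  52  54  75 115 128 124 163 195 190 181 179 170 155 143 139 206 232 229 227 226 226 226 
[... 2738 characters left out ...]
0 229 231 231 231 229 231 233 222 147  60  54  52  83 123 133 127 119 115 117
215 229 229 230 230 230 229 231 230 230 230 231 231 229 230 230 231 229 231 230 230 232 238 183  73  51  56  75 113 130 131 127 128 129 130
L 34 right [268.8 198.8] left [246.3 195.7] low [267.1 199. ] high [248.  195.4]
L 0 right [266.3 208.5] left [246.2 205.8] low [264.2 208.9] high [248.2 205.4]
M 42 right [267.4 196.2] left [248.4 193.6] low [265.9 196.4] high [249.8 193.4]
M 3 right [264.6 207.4] left [248.1 205.1] low [262.9 207.7] high [249.7 204.9]
S 50 right [265.9 193.6] left [250.5 191.5] low [264.7 193.7] high [251.7 191.3]
S 6 right [263.  206.3] left [250.  204.5] low [261.6 206.5] high [251.2 204.3]
```

```bash
python3 - <<'E'
from fin import *
w=pickle.load(open("n3.pkl","rb"))[1]; g=w["image"][...,1]
for n,z in(("L",34),("M",42),("S",50)): print(n,[proj(w,view+Rf.apply([-124,y,z-34.])).round(1).tolist() for y in(-6,0,6)], proj(w,view+Rf.apply([-124,0,z-39.])).round(1))
for dz in (-4,-8,-12): print(dz,proj(w,view+Rf.apply([-124,0,dz])).round(1))
for dl in (2,5,8): print("droop",dl,proj(w,view+Rf.apply(Ro.from_euler("y",np.radians(dl)).apply([-29,0,2.5])+[-95,0,-2.5])).round(1))
u=int(proj(w,view+Rf.apply([-120,0,8.]))[0])
for r in range(200,262): print(r,g[r,u-14:u+16].tolist())
E
```

```text
L [[306.9, 216.8], [323.0, 216.8], [339.0, 216.8]] [322.9 207.9]
M [[306.2, 232.3], [323.0, 232.3], [339.9, 232.3]] [323.  222.4]
S [[305.3, 249.5], [323.1, 249.5], [340.9, 249.5]] [323.1 238.5]
-4 [322.9 209.6]
-8 [322.9 202.8]
-12 [322.8 196.3]
droop 2 [323.  218.9]
droop 5 [323.  222.2]
droop 8 [323.  225.6]
200 [220, 219, 215, 219, 219, 219, 218, 220, 219, 220, 218, 220, 220, 220, 220, 221, 220, 219, 220, 219, 218, 218, 218, 219, 219, 219, 220, 220, 219, 220]
201 [219, 219, 218, 219, 219, 218, 220, 217, 219, 219, 219, 220, 220, 220, 219, 219, 219, 218, 220, 219, 219, 219, 220, 219, 220, 220, 220, 219, 218, 219]
202 [220, 218, 217, 218, 219, 218, 219, 218, 219, 218, 219, 220, 220, 220, 218, 219, 219, 219, 218, 219, 217, 218, 218, 219, 219, 220, 219, 218, 220, 218]
203 [217, 216, 219, 218, 216, 219, 218, 217, 218, 218, 217, 219, 218, 219, 219, 220, 218, 218, 219, 218, 218, 218, 220, 220, 220, 219, 220, 218, 218, 219]
204 [218, 218, 218, 217, 220, 216, 218, 219, 218, 220, 218, 217, 218, 219, 219, 220, 219, 217, 217, 218, 219, 217, 217, 219, 219, 218, 220, 220, 219, 219]
205 [218, 21
[... 8109 characters left out ...]
0, 170, 167, 168, 167, 166, 169, 168, 168, 167, 168, 169, 169, 168, 149, 122, 96]
258 [171, 171, 171, 170, 171, 171, 169, 170, 171, 172, 172, 172, 168, 170, 169, 167, 172, 172, 170, 171, 169, 169, 169, 170, 173, 167, 170, 161, 131, 98]
259 [170, 172, 170, 172, 171, 172, 171, 170, 169, 171, 171, 170, 171, 167, 173, 170, 171, 171, 173, 171, 170, 170, 168, 170, 172, 168, 167, 164, 137, 104]
260 [171, 171, 170, 170, 169, 171, 172, 170, 169, 171, 171, 170, 169, 168, 167, 169, 171, 170, 169, 169, 168, 167, 168, 169, 166, 171, 168, 164, 146, 103]
261 [170, 172, 168, 170, 168, 171, 172, 170, 167, 169, 168, 169, 170, 168, 167, 168, 169, 169, 171, 169, 167, 168, 167, 167, 168, 169, 167, 163, 151, 110]
```

The handle tips in the wrist image sit at +7, +3 and +3 px (L, M, S) against prediction. So the large cup drooped about 4° in the grip, because its handle was too near the pad edge. I'll set the stack back down, release, then regrip deeper and closer to the cups.

```bash
python3 - <<'E'
from fin import *
move_l(pf-40*D-[0,0,20],vel=80)
move_l(tcp+[0,0,110],Tg.as_rotvec(),vel=120); move_l(tcp+[0,0,18],vel=100)
print(move_l(tcp-[0,0,.5],vel=25,force_limit=15),read_eef_pos(),tcp,read_wrist_force())
grip(45); Z=Tg.as_matrix()[:,2]; move_l(np.array(read_eef_pos())-70*Z,vel=120); s=snapshot("scene")
reach((400,60,270),down(np.pi)); w=snapshot("wrist"); print(read_t()); pickle.dump((s,w),open("n4.pkl","wb"))
s2,w2=pickle.load(open("n2.pkl","rb"))
# compare with the nested picture taken before from the same poses
for a,b,box in((s,s2,(262,225,308,262)),(w,w2,(255,227,415,347))):
    A=a["image"][box[1]:box[3],box[0]:box[2]].astype(np.float32).mean(2);B=b["image"][box[1]:box[3],box[0]:box[2]].astype(np.float32).mean(2)
    print("shift",cv2.phaseCorrelate(B,A),np.abs(A-B).mean())
g=w["image"].mean(2)
p=proj(w,(610-124*np.cos(.196),88-124*np.sin(.196),34)); u,v=p.astype(int); print(p); print("rows",v-8,[int(x) for x in g[v-8:v+26,u-1:u+2].mean(1)])
g=w2["image"].mean(2); print("before",[int(x) for x in g[v-8:v+26,u-1:u+2].mean(1)])
E
```

```text
True [524.1748022   71.22928275  22.11996978] [524.58812013  71.31991935  22.55204438] [-3.48703523 -1.06746819  8.37859593]
34.0167
shift ((-0.06307797457578346, -0.28028303356907003), 0.2775717412432035) 52.22072
shift ((-0.08687465877699196, 0.06743099176633649), 0.9549921802679697) 1.852934
[324.9005472  239.81160884]
rows 231 [225, 224, 224, 224, 224, 224, 224, 216, 194, 179, 190, 183, 170, 179, 180, 173, 186, 201, 203, 207, 206, 206, 204, 203, 201, 203, 204, 205, 205, 202, 204, 208, 209, 207]
before [224, 225, 225, 225, 224, 224, 224, 220, 204, 175, 182, 170, 170, 186, 177, 176, 194, 202, 206, 207, 206, 204, 203, 202, 200, 201, 202, 201, 202, 198, 197, 199, 207, 208]
```

Set down cleanly: the view matches the nested picture to under 0.1 px. Regripping 5 mm deeper and 75 mm from the axis.

```bash
sed -i 's/^gp=.*/gp=np.array([x,y,39.5])-75*da; tcp=gp+Tg.as_matrix()[:,2]*(18.7+5)/' fin.py; cat >> fin.py <<'E'
def tips(w):
    g=w["image"].mean(2)
    for n,z in(("L",34),("M",42),("S",50)): print(n,"pred top/bot",[proj(w,view+Rf.apply([-124,0,z-34.-k])).round(1)[1] for k in(0,5)])
    u=int(round(proj(w,view+Rf.apply([-124,0,0]))[0])); c=g[:,u-2:u+3].mean(1); r0=int(proj(w,view+Rf.apply([-124,0,-15.]))[1]); print("u",u,"from row",r0,c[r0:r0+80].astype(int).tolist())
E
python3 - <<'E'
from fin import *
Z=Tg.as_matrix()[:,2]; print(tcp,solve_ik(pf,Tf.as_rotvec()) is not None)
reach(tcp-70*Z,Tg.as_rotvec()); move_l(tcp,vel=80); grip(0); print("w",read_grip_width(),read_grip_force(),read_t())
move_l(tcp+[0,0,10],vel=20); print(read_grip_width())
move_l(tcp+[0,0,110],vel=80)
move_l(pf-40*D-[0,0,20],Tf.as_rotvec(),vel=80); move_l(pf,vel=40); sleep(.5)
print(read_t(),read_eef_pos(),pf,read_grip_width(),read_wrist_force())
s=snapshot("scene");w=snapshot("wrist"); pickle.dump((s,w),open("n5.pkl","wb")); tips(w)
g=s["image"][...,2]; print("    "+" ".join(f"{c:3d}" for c in range(242,274)))
for r in range(188,214): print(r," ".join(f"{v:3d}" for v in g[r,242:274]))
E
```

```text
[546.27724172  75.62930586  18.02050545] True
w 11.037677576502167 58.7257719039917 36.45
11.398115306083014
42.2167 [499.77496225 185.40255285 215.59014755] [499.81025832 185.41735    215.59334931] 10.738541087473038 [-0.15154885 -0.17750372 -2.33457143]
L pred top/bot [np.float64(176.2), np.float64(167.3)]
M pred top/bot [np.float64(192.0), np.float64(181.9)]
S pred top/bot [np.float64(209.9), np.float64(198.5)]
u 323 from row 151 [197, 197, 197, 196, 196, 196, 196, 198, 197, 197, 197, 197, 197, 197, 197, 196, 190, 166, 145, 143, 144, 148, 150, 155, 161, 167, 168, 165, 162, 161, 160, 160, 160, 158, 150, 139, 140, 144, 145, 147, 150, 153, 159, 165, 168, 166, 163, 161, 159, 160, 157, 150, 138, 138, 140, 143, 145, 148, 149, 153, 158, 163, 166, 166, 164, 162, 160, 159, 158, 158, 159, 160, 161, 161, 160, 160, 161, 160, 161, 158]
    242 243 244 245 246 247 248 249 250 251 252 253 254 255 256 257 258 259 260 261 262 263 264 265 266 267 268 269 270 271 272 273
188  57  55  53  60  60 106 127  86  55  56  52  61  60  75  84  67  52  52  65 180 231 233 231 229 229 229 229 229 228 227 226 22
[... 2601 characters left out ...]
 150 170 221 234 237 198 102  54  54  54
209 230 229 228 228 228 228 230 229 230 230 230 228 229 228 224 229 229 225 223 222 222 217 220 224 231 237 207 118  51  53  54  58
210 230 230 230 230 229 230 230 229 229 229 230 230 229 228 229 229 228 229 230 230 230 230 229 230 233 221 144  61  54  53  81 116
211 231 231 231 231 231 230 230 228 229 229 230 229 228 229 229 229 229 228 228 228 229 228 229 231 236 179  68  50  55  65 109 131
212 231 229 230 230 231 231 231 230 231 230 231 229 229 228 228 229 228 229 229 230 229 230 231 236 195  96  49  53  56 102 117  97
213 230 229 230 231 230 230 230 230 230 230 231 230 230 230 229 230 230 230 230 230 230 231 236 208 118  52  53  53 103 132 115  81
```

Now the rims are evenly spaced (rows 192.7, 195.7 and 198.6), and the rim and foot lie within about 1 px of the plan, so there is no droop. Handing in.

```bash
python3 -c "
from cell import *
print(read_t(),read_grip_width(),close_job())"
```

```text
the job is handed in; nothing more can be done
42.3167 10.844332041333125 None
```

The three cups are nested and held steady by their handles under the document camera, mouth to the lens and placed to within about 3–4 mm by the images. I handed the job in at 42 s; the large cup drooped about 4° on the first lift, so I set the set down and regripped it before finishing.

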